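# Raise the pop-up card mast on the honey stall

### The job

Slide the clear guard of the display plinth fully open, then press the round release button in the bay so that the card mast pops up, and pull the mast straight up by its clip bar, past its first stop, to its second stop. Finish holding the bar there, so that the mast stays fully extended (it sinks back if let go) and a price card can be clipped on; leave the guard open, and do not shift or knock over the jars and cups.

Things in the scene. Friction and masses are not known exactly. Their poses are not given: they have to be found in the camera images.
- plinth: Fixed dark wood plinth, 190 (x) by 420 (y) mm, deck 100 mm high; origin under its centre, y along the guard track, z up; may be yawed. Side walls 42 mm above the deck (inner faces x = +-75; rails outside to x = +-90, 52 high), end walls at y = +-206, partition 40 high at y = 0. Bay with mast and button at y < 0; y > 0 is empty. Step on its +x side, 80 deep, 50 high, carries three jars.
- guard (a joint): Slide of the clear guard pane along the plinth's +y, m: 0 = shut over the bay, 0.20 = fully open (stop); starts at 0 to 0.04. 1.5 N friction, stays where left. Pane 168 (x) by 200 (y) by 5 mm, aluminium strips on its end edges, top face 148 mm above the table; shut, it spans plinth y = -205 to -5 mm.
- guard_handle (a point): Point in the handle in the middle of the pane, 169 mm above the table, 21 above the pane's top face. The handle is an upright aluminium bar, 60 mm along the plinth's x, 16 mm thick along its y, 32 mm tall above the pane. At guard = 0 it lies at plinth x = 0, y = -105 mm.
- button (a joint): Travel of the release button downwards, m: 0 = up, 0.008 = fully in. Springs back; 1.5 N to start, 3.9 N fully in. Press it fully in: past about half way its latch tongue leaves the mast's flange and the mast springs up. It need not be kept pressed afterwards.
- button_top (a point): Centre of the top face of the grey round button, 28 mm across, in a black square housing 44 mm wide and 16 mm high, at plinth x = 0, y = -45 mm; the top face is 126 mm above the table (26 above the deck) when up.
- mast_upper (a joint): Rise of the upper steel tube (16 mm) with the clip bar out of the lower tube, m: 0 = down and latched, 0.07 = its stop, the mast's first stop. Once released it springs up by itself to about 0.03 and settles there; from there to 0.07 the pull needed grows to about 2.5 N.
- mast_lower (a joint): Rise of the lower aluminium tube (22 mm) out of the plinth, m: 0 = down, 0.07 = its stop. It follows once the upper tube is at its stop: the pull steps up to 5.5 N, grows to 8.3 N, then meets the firm second stop, where both joints read 0.07 and the clip bar is 140 mm above its latched height. It sinks back when let go.
- mast_clip (a point): Centre of the mast's clip bar: black plastic, 56 mm along the plinth's x, 18 mm thick along its y, 24 mm tall; the mast is vertical at plinth x = 0, y = -120 mm. The centre is 124 mm above the table when latched, about 154 popped up, 264 at the second stop. A steel flange 36 mm across sits below it, its underside 22 mm under the bar's centre.
- jar_tall: Bystander, leave alone: amber honey jar with white lid, standing on the low step along the plinth's far side, 60 mm across, 85 mm tall; origin at the centre of its underside, z up.
- jar_dark: Bystander, leave alone: dark honey jar with white lid, standing on the low step along the plinth's far side, 64 mm across, 70 mm tall; origin at the centre of its underside, z up.
- pot_small: Bystander, leave alone: small amber sample pot with brass lid, standing on the low step along the plinth's far side, 48 mm across, 42 mm tall; origin at the centre of its underside, z up.
- stick_jar: Bystander, leave alone: open glass jar full of wooden tasting sticks that reach up to about 135 mm, on the table, 64 mm across, 75 mm tall; origin at the centre of its underside, z up.
- jar_cream: Bystander, leave alone: pale creamed-honey jar with white lid, on the table, 66 mm across, 80 mm tall; origin at the centre of its underside, z up.
- jar_amber: Bystander, leave alone: amber honey jar with white lid, on the table, 66 mm across, 80 mm tall; origin at the centre of its underside, z up.
- spent_cup: Bystander, leave alone: empty white cup, on the table, 68 mm across, 80 mm tall; origin at the centre of its underside, z up.

How it is judged:
By the outcome, as a careful person would: the job done as asked, in the order asked, and still so for the second after the job is handed in, while the arm keeps its last pose, push and grip.
It also fails if it takes over 48 s, if anything falls off the work surface, if the arm or the gripper's body presses on something with over 40 N, if the wrist force passes 120 N, or if a joint passes its speed limit or range.

### The arm

A 6-joint arm with a two-finger parallel gripper is mounted at the origin on the work surface. World frame = base frame: x ahead of the robot, y to its left, z up, the work surface at z = 0. Lengths are in m, angles in rad, forces in N, time in s.
With the tool pointing down it reaches from about 0.375 to 0.925 m from the base axis. Payload 5.7 kg.
Tool frame: the origin (TCP) lies midway between the tips of the shut fingers; the grasp point (between the pads) lies 19 mm behind it (r.tcp_to_grasp is the distance from the TCP to the grasp point, in m); z points along the fingers, y is the line along which they close (so a half turn about z gives the same grasp; the last joint's range is limited). The gripper opens to 85 mm and grips with 20 to 120 N. Pads are 22 mm wide; open, the fingers measure 114 mm over their backs; the gripper's body (76 mm by 85 mm) begins 54 mm behind the grasp point. The pads swing forward as they close: fully open they stand 13 mm farther back than shut.
Start: joints at [1.039, 0.359, 1.51, -0, 1.272, -0.115], TCP at [0.243, 0.549, 0.231] pointing down, gripper open.
Joint ranges: [-2.97, 2.97], [-1.01, 2.36], [0.21, 2.38], [-0.96, 4.11], [0.2, 2.71], [-2.98, 2.98]. Speed limits (rad/s): [2.39, 2.39, 3.14, 3.14, 3.14, 3.14].

### API

Orientations are given as a rotation vector (axis times angle).
In Python, from plant import r gives the robot as it stands.
- The arm moves only by the tool apply_moves, never from a script. Its argument "targets" is a list of rows, each an object of numbers: "claw": the opening, from -1 (shut) to 1 (fully open); "tx", "ty", "tz": the shift along the tool's x, y, z as a fraction of full scale; "roll": the turn about the tool's z as a fraction of full scale. A call has 1 to 20 rows; each row is the pose to reach, as a shift and turn from the pose commanded when the call began, along the tool's axes at that moment, turning the shorter way round; what a row does not reach only later rows make up. Full scale, the value 1, is 0.15 m for a shift and 180 degrees for a turn. A row lasts 1/12 s, in which the tool goes at most 41.7 mm and 7.16 degrees, less where a joint would pass 70% of its speed; a pose out of reach is approached as far as the arm can. A call with a number of a shift or a turn outside -1 to 1 is refused whole. A call with a gripper value outside its range is refused whole. The fingers move at their own pace and stop on an object; "force" is the grip in N (left out, the last holds). Time passes only in rows, so rows that repeat a pose let the fingers close. It gives the time, the measured TCP pose, the force, the opening and the grip force at its end, in the units of the state.
- r.observe(): the state, without advancing time (a new reading comes with each control period).
- r.grab_frame(name): name is "side" or "top"; returns (picture, depth): 480x640x3 uint8, blue, green, red; 480x640 float32, m along the optical axis (not along the pixel's ray), 0 where there is no reading.
- r.get_calibration(name): a dict with "mtx" (3x3 intrinsics, pixels), "k1" (the pictures are not rectified: a ray, as slopes to the right and down, at radius r is drawn at 1 + k1 r^2 times it, then the intrinsics apply), "world_to_cam" (4x4, takes a point from world to camera coordinates). Camera axes: x right, y down, z forward; pixel columns grow to the right and rows downward; lengths in m; the calibration is good to about 2 mm. A picture is of the moment at which its call begins. get_calibration takes no time and is no camera call.
- r.hand_in(): hands the job in; it is judged then, once.
The state is a dict: "clock": time; "q": joint angles; "qvel": joint speeds; "tau": joint torques, N m; "position": TCP position; "tool_rot": TCP orientation; "force": force on the tool from outside, world axes, zero at the start; "torque": the same for the moment, N m; "grip_width": finger opening in m; "finger_force": force on a finger pad.
Only numpy, scipy, OpenCV 4.12 (cv2) and the standard library are available. Lean on these libraries where they do the work, as an engineer would, in place of code of your own. Each camera call takes 0.05 s, during which the arm holds its last target. There are 200 camera calls.

## Working session

There is one attempt and no reset: what is moved stays moved. The work goes in short steps, Python scripts to look and compute and a tool call to move; the robot and the scene stay as the last step left them, time stands still between calls to the robot, and variables do not carry over. Pictures are saved under pics/ and viewed, at most 10 in all, crops included, and the job is handed in when it is done.

Besides the shell and the picture viewer there is one more tool, called after "Request:" in YAML: its name, and indented under it one key for each argument. apply_moves: Moves the arm, as the interface text tells. Shift numbers are shares of 0.15 m and turn numbers shares of 180 degrees, none past 1 either way. Its arguments: {"type":"object","properties":{"targets":{"type":"array"},"force":{"type":"number"}},"required":["targets"]}

```bash
mkdir -p pics
cat > h.py <<'E'
import numpy as np, cv2
from plant import r
def grab(n,tag):
    p,d=r.grab_frame(n); cv2.imwrite(f'pics/{tag}.png',p); np.save(f'pics/{tag}.npy',d); return p,d
def ray(n,u,v):
    c=r.get_calibration(n); K=np.array(c['mtx']); T=np.array(c['world_to_cam'])
    x=cv2.undistortPoints(np.array([[[u,v]]],float),K,np.array([c['k1'],0,0,0.]))[0,0] if False else None
    s=np.array([(u-K[0,2])/K[0,0],(v-K[1,2])/K[1,1]]); q=s.copy()
    for _ in range(20): q=s/(1+c['k1']*(q@q))
    R=T[:3,:3]; return -R.T@T[:3,3], R.T@np.array([q[0],q[1],1])
def atz(n,u,v,z):
    o,d=ray(n,u,v); return o+d*(z-o[2])/d[2]
def atd(n,u,v,dep):
    o,d=ray(n,u,v); return o+d*dep
def toolshift(p):
    s=r.observe(); R=cv2.Rodrigues(np.array(s['tool_rot'],float))[0]
    return R.T@(np.array(p)-np.array(s['position']))/0.15
E
python3 - <<'E'
from h import *
grab('top','t0');grab('side','s0')
s=r.observe(); print(s); print(cv2.Rodrigues(np.array(s['tool_rot'],float))[0].round(3))
for n in('top','side'): o,d=ray(n,320,240); print(n,o,d,r.get_calibration(n)['k1'])
E
```

```text
{'clock': 0.1, 'q': array([ 1.03884987e+00,  3.59439654e-01,  1.51133387e+00,  6.48867169e-06,
        1.27248557e+00, -1.15108766e-01]), 'qvel': array([ 0.00095522,  0.00028192, -0.00347105, -0.00203539, -0.00039518,
       -0.00059194]), 'tau': array([ 2.55134055e-04, -5.28650022e+01, -2.79349494e+01, -3.19153569e-04,
        5.05368909e-03,  1.75765928e-05]), 'position': array([0.24262007, 0.54808956, 0.23052998]), 'tool_rot': array([-6.49928961e-01, -3.07308074e+00,  2.47831329e-03]), 'force': array([ 0.12523207, -0.58610993, -0.49400252]), 'torque': array([ 0.0439242 , -0.06984389, -0.06686299]), 'finger_force': 0.0, 'grip_width': 0.08531743035364515}
[[-0.914  0.405 -0.001]
 [ 0.405  0.914 -0.001]
 [ 0.    -0.002 -1.   ]]
top [0.23694432 0.02021688 1.632267  ] [ 0.19334037 -0.00866777 -0.98113788] -0.1340028548218537
side [0.38928726 1.11107104 0.85330633] [ 0.08811506 -0.83658362 -0.54073246] -0.09408433391584764
```

View pics/t0.png

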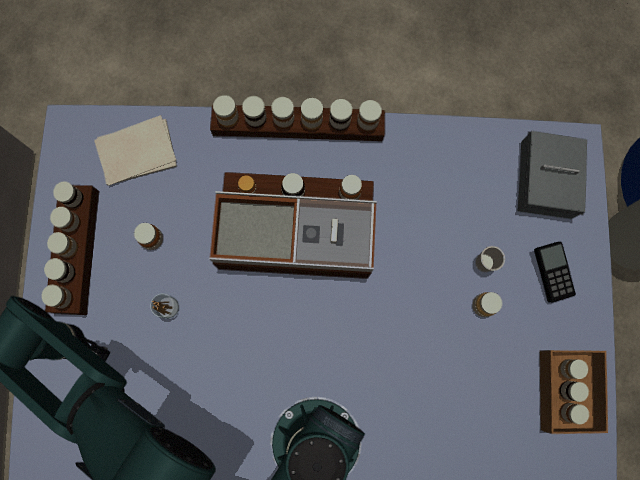

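View pics/s0.png

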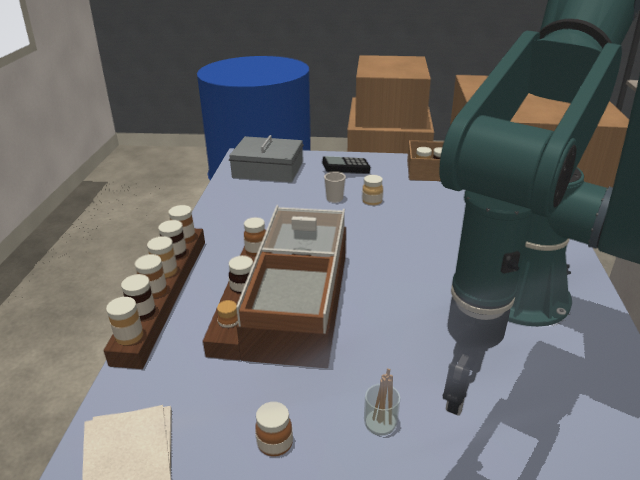

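The top view shows the plinth (about 213–375, 193–278), with the open compartment to the left (+y) and the guard over the bay to the right. The handle is near (335,231) and the button near (311,234). The side view agrees. I'll enlarge the plinth next.

Run:
```python
import cv2
p=cv2.imread('pics/t0.png')[165:285,205:385]
cv2.imwrite('pics/t0c.png',cv2.resize(p,None,fx=4.4,fy=4.4,interpolation=cv2.INTER_CUBIC))
```

```text
(no output)
```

View pics/t0c.png

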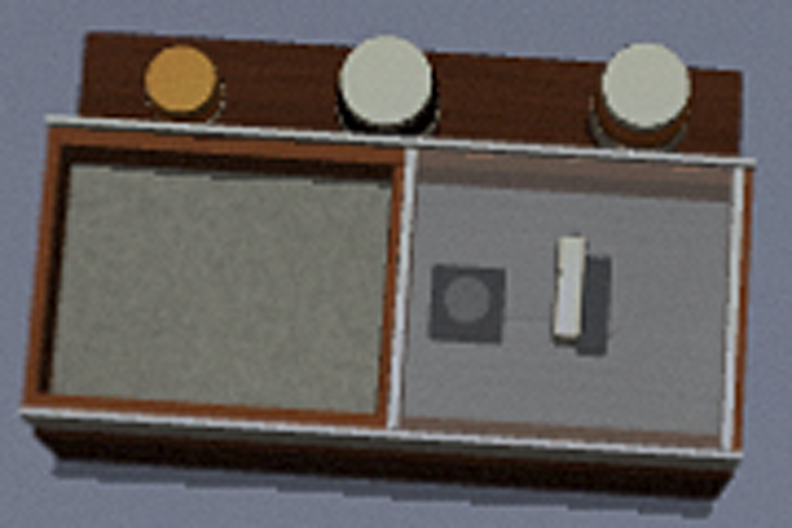

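The crop shows the rail corners at crop pixels (48,117), (755,161), (740,457) and (22,411). The handle top is at about (570,288), the button at (467,300) and the clip bar at about (597,305).

```bash
cat >> h.py <<'E'
def crop(u,v): return 205+(u+.5)/4.4-.5,165+(v+.5)/4.4-.5
E
python3 - <<'E'
from h import *
W=np.array([atz('top',*crop(*c),.152)[:2] for c in [(48,117),(755,161),(740,457),(22,411)]])
M=np.array([[.09,.21],[.09,-.21],[-.09,-.21],[-.09,.21]])
# rigid fit
wc=W.mean(0);H=(M.T@(W-wc));yaw=np.arctan2(H[0,1]-H[1,0],H[0,0]+H[1,1])
R=np.array([[np.cos(yaw),-np.sin(yaw)],[np.sin(yaw),np.cos(yaw)]])
print('c',wc,'yaw',np.degrees(yaw)); print('res',(W-wc-M@R.T).round(4).tolist())
for n,c,z in [('handle',(570,288),.18),('button',(467,300),.126),('clip',(597,305),.136),('strip',(404,290),.148),('strip2',(733,305),.148)]:
    w=atz('top',*crop(*c),z)[:2]; print(n,w,'plinth',((w-wc)@R).round(4))
d=np.load('pics/t0.npy')
for c in [(570,288),(467,300),(597,305),(700,300)]:
    u,v=crop(*c); print(c,atd('top',u,v,d[round(v),round(u)]))
for n,c,z in [('tall',(646,85),.135),('dark',(387,80),.12),('pot',(181,78),.092)]: print(n,atz('top',*crop(*c),z)[:2], ((atz('top',*crop(*c),z)[:2]-wc)@R).round(3))
for n,p,z in [('amber',(148,236),.08),('stick',(165,306),.075),('cup',(492,259),.08),('cream',(488,304),.08)]: print(n,atz('top',*p,z)[:2])
for n,y in [('handle0',-.105),('handle_open',.095),('button',-.045),('mast',-.12)]: print(n,wc+R@[0,y])
E
```

```text
c [0.55436744 0.07621239] yaw -1.7817217819044258
res [[-0.0016, -0.0001], [-0.0015, 0.0006], [0.0014, 0.0016], [0.0017, -0.002]]
handle [ 0.54980658 -0.02752125] plinth [-0.0013 -0.1038]
button [0.55212479 0.03161873] plinth [-0.0009 -0.0446]
clip [ 0.54957216 -0.04515252] plinth [-0.001  -0.1215]
strip [0.55227386 0.06847061] plinth [-0.0019 -0.0078]
strip2 [ 0.54973666 -0.12438406] plinth [ 0.0016 -0.2006]
(570, 288) [ 0.55037239 -0.02760758  0.17737357]
(467, 300) [0.54641187 0.03141206 0.15330238]
(597, 305) [ 0.54655527 -0.0445217   0.15043913]
(700, 300) [ 0.55183687 -0.10485389  0.14913253]
tall [ 0.68577019 -0.07152494] [ 0.136 -0.144]
dark [0.68792249 0.08465215] [0.133 0.013]
pot [0.69343535 0.21308907] [0.135 0.141]
amber [0.53864099 0.47185378]
stick [0.35206055 0.41212186]
cup [ 0.50582736 -0.46169141]
cream [ 0.38325909 -0.44823327]
handle0 [ 0.55110279 -0.02873685]
handle_open [0.55732117 0.17116646]
button [0.5529683  0.03123415]
mast [ 0.55063641 -0.04372959]
```

Request:
apply_moves:
  targets:
    - {"tx": -0.43, "ty": -0.34, "tz": 0, "roll": -0.06, "claw": 1}
    - {"tx": -0.86, "ty": -0.67, "tz": 0, "roll": -0.123, "claw": 1}
    - {"tx": -0.86, "ty": -0.67, "tz": 0, "roll": -0.123, "claw": 1}
    - {"tx": -0.86, "ty": -0.67, "tz": 0, "roll": -0.123, "claw": 1}
    - {"tx": -0.86, "ty": -0.67, "tz": 0, "roll": -0.123, "claw": 1}
    - {"tx": -0.86, "ty": -0.67, "tz": 0, "roll": -0.123, "claw": 1}

```text
clock: 0.6
position: [0.3208, 0.4026, 0.2311]
tool_rot: [-0.054, -3.141, 0.001]
force: [-0.3, 0.1, -0.2]
grip_width: 0.0851
finger_force: 0.0
```

```bash
python3 -c "
from h import *
s=r.observe();R=cv2.Rodrigues(np.array(s['tool_rot'],float))[0];print(s['clock'],s['position'],R.round(4).tolist(),toolshift([.5515,-.028,.23]))"
```

```text
0.6 [0.32084947 0.40255505 0.23109467] [[-0.9994, 0.0346, -0.0006], [0.0346, 0.9994, -0.0008], [0.0006, -0.0008, -1.0]] [-1.63614303 -2.81539565  0.00854569]
```

Request:
apply_moves:
  targets:
    - {"tx": -0.545, "ty": -0.94}
    - {"tx": -0.545, "ty": -0.94}
    - {"tx": -0.545, "ty": -0.94}
    - {"tx": -0.545, "ty": -0.94}
    - {"tx": -0.545, "ty": -0.94}

```text
validation failed for argument at $.ta...
```

Request:
apply_moves:
  targets:
    - {"tx": -0.545, "ty": -0.94}
    - {"tx": -0.545, "ty": -0.94}
    - {"tx": -0.545, "ty": -0.94}
    - {"tx": -0.545, "ty": -0.94}
    - {"tx": -0.545, "ty": -0.94}

```text
validation failed for argument at $.ta...
```

Request:
apply_moves:
  targets:
    - {"tx": -0.545, "ty": -0.94}
    - {"tx": -0.545, "ty": -0.94}
    - {"tx": -0.545, "ty": -0.94}
    - {"tx": -0.545, "ty": -0.94}
    - {"tx": -0.545, "ty": -0.94}
    - {"tx": -0.545, "ty": -0.94}
    - {"tx": -0.545, "ty": -0.94}
    - {"tx": -0.545, "ty": -0.94}

```text
validation failed for argument at $.ta...
```

```bash
python3 -c "
from h import *
s=r.observe();print(s['clock'],s['position'],s['force'],toolshift([.5515,-.028,.158]))
p,d=grab('side','s1');cv2.imwrite('pics/s1c.png',cv2.resize(p[160:360,190:400],None,fx=2.8,fy=2.8))"
```

```text
0.6 [0.32084947 0.40255505 0.23109467] [-0.2957903   0.1135789  -0.17165094] [-1.63642808 -2.81501724  0.48854546]
```

View pics/s1c.png

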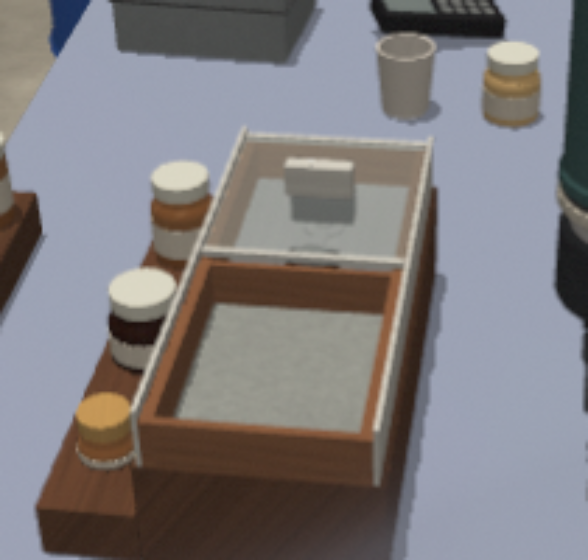

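The calls were refused because every row needs all five fields. The picture shows the scene unchanged, with the handle at crop pixel (320,178).

Request:
apply_moves:
  targets:
    - {"tx": -0.545, "ty": -0.94, "tz": 0, "roll": 0, "claw": 1}
    - {"tx": -0.545, "ty": -0.94, "tz": 0, "roll": 0, "claw": 1}
    - {"tx": -0.545, "ty": -0.94, "tz": 0, "roll": 0, "claw": 1}
    - {"tx": -0.545, "ty": -0.94, "tz": 0, "roll": 0, "claw": 1}
    - {"tx": -0.545, "ty": -0.94, "tz": 0, "roll": 0, "claw": 1}

```text
clock: 1.07
position: [0.4003, 0.2578, 0.2313]
tool_rot: [0.052, 3.139, -0.003]
force: [-0.1, -0.1, -0.5]
grip_width: 0.0856
finger_force: 0.0
```

Request:
apply_moves:
  targets:
    - {"tx": -0.545, "ty": -0.94, "tz": 0, "roll": 0, "claw": 1}
    - {"tx": -0.545, "ty": -0.94, "tz": 0, "roll": 0, "claw": 1}
    - {"tx": -0.545, "ty": -0.94, "tz": 0, "roll": 0, "claw": 1}
    - {"tx": -0.545, "ty": -0.94, "tz": 0, "roll": 0, "claw": 1}
    - {"tx": -0.545, "ty": -0.94, "tz": 0, "roll": 0, "claw": 1}

```text
clock: 1.48
position: [0.4792, 0.1144, 0.2316]
tool_rot: [0.053, 3.138, -0.003]
force: [0.2, 0.4, -0.5]
grip_width: 0.0851
finger_force: 0.0
```

Request:
apply_moves:
  targets:
    - {"tx": -0.545, "ty": -0.94, "tz": 0, "roll": 0, "claw": 1}
    - {"tx": -0.545, "ty": -0.94, "tz": 0, "roll": 0, "claw": 1}
    - {"tx": -0.545, "ty": -0.94, "tz": 0, "roll": 0, "claw": 1}
    - {"tx": -0.545, "ty": -0.94, "tz": 0, "roll": 0, "claw": 1}
    - {"tx": -0.545, "ty": -0.94, "tz": 0, "roll": 0, "claw": 1}
    - {"tx": -0.545, "ty": -0.94, "tz": 0, "roll": 0, "claw": 1}
    - {"tx": -0.545, "ty": -0.94, "tz": 0, "roll": 0, "claw": 1}
    - {"tx": -0.545, "ty": -0.94, "tz": 0, "roll": 0, "claw": 1}

```text
clock: 2.15
position: [0.5518, -0.0236, 0.231]
tool_rot: [-0.045, -3.14, -0.001]
force: [-0.3, 0.9, 0.5]
grip_width: 0.0854
finger_force: 0.0
```

```bash
python3 -c "
from h import *
s=r.observe();print(s['clock'],s['position'],s['tool_rot'],s['force'],toolshift([.5515,-.028,.158]))
p,d=grab('side','s2');cv2.imwrite('pics/s2c.png',cv2.resize(p[120:320,220:400],None,fx=3,fy=3))"
```

```text
2.15 [ 0.55182664 -0.02361391  0.23098546] [-4.49298269e-02 -3.14008450e+00 -1.20340603e-03] [-0.29677017  0.92533312  0.47470469] [ 0.00075752 -0.02965554  0.48654891]
```

View pics/s2c.png

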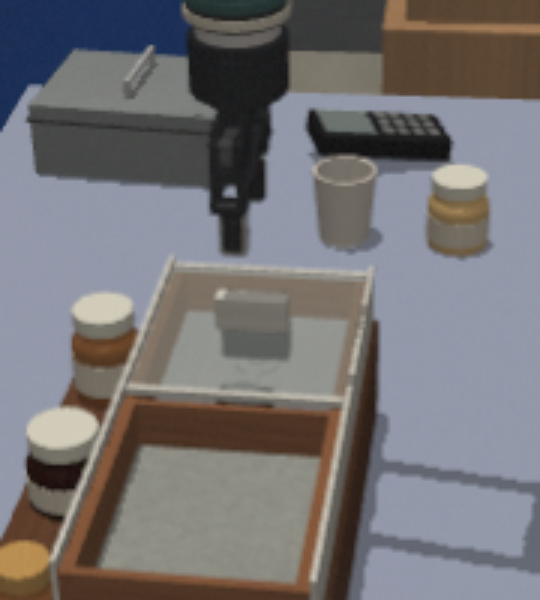

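The gripper is over the handle: fingertips at crop pixel (233,250), handle at (253,308). I'll descend and grip.

```bash
python3 -c "
from h import *
print(atz('side',220+233/3,120+250/3,.231+.013), atz('side',220+253/3,120+293/3,.18))"
```

```text
[0.55466941 0.01828033 0.244     ] [ 0.54651122 -0.0268226   0.18      ]
```

Request:
apply_moves:
  targets:
    - {"tx": 0, "ty": -0.03, "tz": 0.1, "roll": 0, "claw": 1}
    - {"tx": 0, "ty": -0.03, "tz": 0.2, "roll": 0, "claw": 1}
    - {"tx": 0, "ty": -0.03, "tz": 0.3, "roll": 0, "claw": 1}
    - {"tx": 0, "ty": -0.03, "tz": 0.4, "roll": 0, "claw": 1}
    - {"tx": 0, "ty": -0.03, "tz": 0.45, "roll": 0, "claw": 1}
    - {"tx": 0, "ty": -0.03, "tz": 0.48, "roll": 0, "claw": 1}
    - {"tx": 0, "ty": -0.03, "tz": 0.48, "roll": 0, "claw": 1}

```text
clock: 2.78
position: [0.5516, -0.0294, 0.1587]
tool_rot: [-0.046, -3.14, -0.0]
force: [-0.1, -0.6, -0.2]
grip_width: 0.0853
finger_force: 0.0
```

Request:
apply_moves:
  force: 30
  targets:
    - {"tx": 0, "ty": 0, "tz": 0, "roll": 0, "claw": -1}
    - {"tx": 0, "ty": 0, "tz": 0, "roll": 0, "claw": -1}
    - {"tx": 0, "ty": 0, "tz": 0, "roll": 0, "claw": -1}
    - {"tx": 0, "ty": 0, "tz": 0, "roll": 0, "claw": -1}
    - {"tx": 0, "ty": 0, "tz": 0, "roll": 0, "claw": -1}
    - {"tx": 0, "ty": 0, "tz": 0, "roll": 0, "claw": -1}
    - {"tx": 0, "ty": 0, "tz": 0, "roll": 0, "claw": -1}
    - {"tx": 0, "ty": 0, "tz": 0, "roll": 0, "claw": -1}

```text
clock: 3.45
position: [0.5526, -0.0298, 0.1598]
tool_rot: [0.048, 3.141, 0.001]
force: [-1.1, 4.5, 5.8]
grip_width: 0.0153
finger_force: 32.3
```

Request:
apply_moves:
  targets:
    - {"tx": 0, "ty": 0.04, "tz": 0, "roll": 0, "claw": -1}
    - {"tx": 0, "ty": 0.1, "tz": 0, "roll": 0, "claw": -1}
    - {"tx": 0, "ty": 0.18, "tz": 0, "roll": 0, "claw": -1}
    - {"tx": 0, "ty": 0.26, "tz": 0, "roll": 0, "claw": -1}
    - {"tx": 0, "ty": 0.34, "tz": 0, "roll": 0, "claw": -1}
    - {"tx": 0, "ty": 0.42, "tz": 0, "roll": 0, "claw": -1}
    - {"tx": 0, "ty": 0.5, "tz": 0, "roll": 0, "claw": -1}
    - {"tx": 0, "ty": 0.58, "tz": 0, "roll": 0, "claw": -1}
    - {"tx": 0, "ty": 0.66, "tz": 0, "roll": 0, "claw": -1}
    - {"tx": 0, "ty": 0.74, "tz": 0, "roll": 0, "claw": -1}
    - {"tx": 0, "ty": 0.82, "tz": 0, "roll": 0, "claw": -1}
    - {"tx": 0, "ty": 0.9, "tz": 0, "roll": 0, "claw": -1}
    - {"tx": 0, "ty": 0.96, "tz": 0, "roll": 0, "claw": -1}
    - {"tx": 0, "ty": 1.0, "tz": 0, "roll": 0, "claw": -1}

```text
clock: 4.62
position: [0.557, 0.1198, 0.1598]
tool_rot: [0.046, 3.141, -0.002]
force: [-1.5, -1.2, 5.6]
grip_width: 0.0156
finger_force: 32.4
```

Request:
apply_moves:
  targets:
    - {"tx": 0, "ty": 0.04, "tz": 0, "roll": 0, "claw": -1}
    - {"tx": 0, "ty": 0.1, "tz": 0, "roll": 0, "claw": -1}
    - {"tx": 0, "ty": 0.16, "tz": 0, "roll": 0, "claw": -1}
    - {"tx": 0, "ty": 0.22, "tz": 0, "roll": 0, "claw": -1}
    - {"tx": 0, "ty": 0.26, "tz": 0, "roll": 0, "claw": -1}
    - {"tx": 0, "ty": 0.29, "tz": 0, "roll": 0, "claw": -1}
    - {"tx": 0, "ty": 0.31, "tz": 0, "roll": 0, "claw": -1}
    - {"tx": 0, "ty": 0.31, "tz": 0, "roll": 0, "claw": -1}

```text
clock: 5.28
position: [0.5584, 0.1663, 0.1598]
tool_rot: [0.047, 3.141, -0.001]
force: [-2.1, 1.0, 6.8]
grip_width: 0.0152
finger_force: 32.3
```

Now I'll push slowly into the stop until I feel it.

Request:
apply_moves:
  targets:
    - {"tx": 0, "ty": 0.01, "tz": 0, "roll": 0, "claw": -1}
    - {"tx": 0, "ty": 0.02, "tz": 0, "roll": 0, "claw": -1}
    - {"tx": 0, "ty": 0.03, "tz": 0, "roll": 0, "claw": -1}
    - {"tx": 0, "ty": 0.03, "tz": 0, "roll": 0, "claw": -1}
    - {"tx": 0, "ty": 0.03, "tz": 0, "roll": 0, "claw": -1}

```text
clock: 5.7
position: [0.5585, 0.1702, 0.1598]
tool_rot: [0.047, 3.141, -0.001]
force: [-1.5, -0.4, 5.1]
grip_width: 0.0151
finger_force: 32.4
```

Request:
apply_moves:
  targets:
    - {"tx": 0, "ty": 0.01, "tz": 0, "roll": 0, "claw": -1}
    - {"tx": 0, "ty": 0.02, "tz": 0, "roll": 0, "claw": -1}
    - {"tx": 0, "ty": 0.03, "tz": 0, "roll": 0, "claw": -1}
    - {"tx": 0, "ty": 0.04, "tz": 0, "roll": 0, "claw": -1}
    - {"tx": 0, "ty": 0.04, "tz": 0, "roll": 0, "claw": -1}
    - {"tx": 0, "ty": 0.04, "tz": 0, "roll": 0, "claw": -1}

```text
clock: 6.2
position: [0.5585, 0.1704, 0.1598]
tool_rot: [-0.046, -3.141, 0.017]
force: [-2.3, -21.7, 9.1]
grip_width: 0.0156
finger_force: 33.3
```

Request:
apply_moves:
  targets:
    - {"tx": 0, "ty": -0.03, "tz": 0, "roll": 0, "claw": -1}
    - {"tx": 0, "ty": -0.03, "tz": 0, "roll": 0, "claw": 0}
    - {"tx": 0, "ty": -0.03, "tz": 0, "roll": 0, "claw": 0}
    - {"tx": 0, "ty": -0.03, "tz": 0, "roll": 0, "claw": 0}
    - {"tx": 0, "ty": -0.03, "tz": 0, "roll": 0, "claw": 0}
    - {"tx": 0, "ty": -0.03, "tz": 0, "roll": 0, "claw": 0}
    - {"tx": 0, "ty": -0.03, "tz": -0.2, "roll": 0, "claw": 0}
    - {"tx": 0, "ty": -0.03, "tz": -0.4, "roll": 0, "claw": 0}
    - {"tx": 0, "ty": -0.03, "tz": -0.4, "roll": 0, "claw": 0}
    - {"tx": 0, "ty": -0.03, "tz": -0.4, "roll": 0, "claw": -1}
    - {"tx": 0, "ty": -0.5, "tz": -0.4, "roll": 0, "claw": -1}
    - {"tx": 0, "ty": -0.96, "tz": -0.4, "roll": 0, "claw": -1}
    - {"tx": 0, "ty": -0.96, "tz": -0.4, "roll": 0, "claw": -1}
    - {"tx": 0, "ty": -0.96, "tz": -0.4, "roll": 0, "claw": -1}
    - {"tx": 0, "ty": -0.96, "tz": -0.4, "roll": 0, "claw": -1}
    - {"tx": 0, "ty": -0.96, "tz": -0.4, "roll": 0, "claw": -1}
    - {"tx": 0, "ty": -0.96, "tz": -0.4, "roll": 0, "claw": -1}

```text
clock: 7.62
position: [0.5537, 0.0335, 0.2185]
tool_rot: [-0.048, -3.14, -0.001]
force: [-0.9, 0.6, -1.3]
grip_width: 0.0001
finger_force: 0.0
```

```bash
python3 -c "
from h import *
s=r.observe();print(s['clock'],s['position'],s['tool_rot'],s['force'],s['grip_width'],toolshift([.552,.0305,.130]))
p,d=grab('top','t3');cv2.imwrite('pics/t3c.png',cv2.resize(p[165:285,205:385],None,fx=4.4,fy=4.4,interpolation=cv2.INTER_CUBIC))"
```

```text
7.6167 [0.55369944 0.03347476 0.21846313] [-4.77546847e-02 -3.13968466e+00 -9.51662882e-04] [-0.91314587  0.57125729 -1.34467545] 0.00014461842796912873 [ 0.00980486 -0.02051068  0.58975831]
```

View pics/t3c.png

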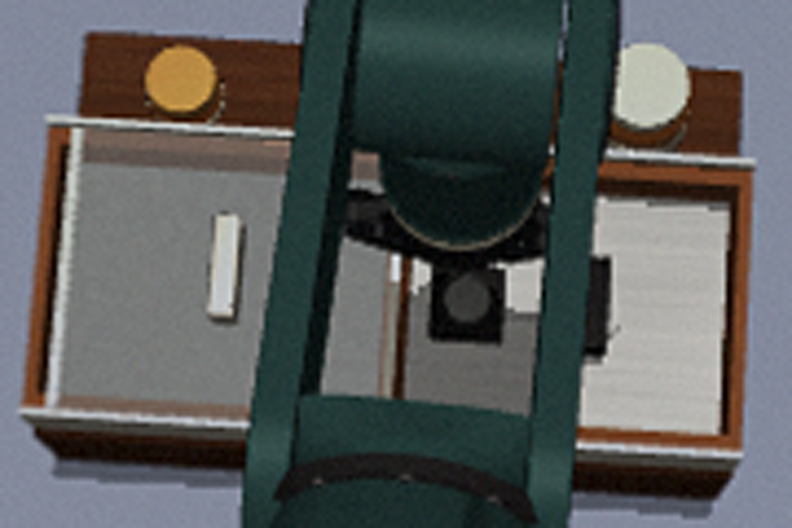

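The guard is open: its end strip is at the left wall (about 65,270) and the handle is at (225,268). The button is at (467,300), and the clip bar shows at (600,305).

```bash
python3 -c "
from h import *
print(atz('top',*crop(225,267),.18), atz('top',*crop(570,288),.18), atz('top',*crop(467,299),.126))"
```

```text
[0.55557713 0.17051799 0.18      ] [ 0.54980658 -0.02752125  0.18      ] [0.5527305  0.03163878 0.126     ]
```

Request:
apply_moves:
  targets:
    - {"tx": 0.01, "ty": -0.02, "tz": 0.15, "roll": 0, "claw": -1}
    - {"tx": 0.01, "ty": -0.02, "tz": 0.3, "roll": 0, "claw": -1}
    - {"tx": 0.01, "ty": -0.02, "tz": 0.45, "roll": 0, "claw": -1}
    - {"tx": 0.01, "ty": -0.02, "tz": 0.55, "roll": 0, "claw": -1}
    - {"tx": 0.01, "ty": -0.02, "tz": 0.59, "roll": 0, "claw": -1}
    - {"tx": 0.01, "ty": -0.02, "tz": 0.62, "roll": 0, "claw": -1}
    - {"tx": 0.01, "ty": -0.02, "tz": 0.65, "roll": 0, "claw": -1}
    - {"tx": 0.01, "ty": -0.02, "tz": 0.67, "roll": 0, "claw": -1}
    - {"tx": 0.01, "ty": -0.02, "tz": 0.67, "roll": 0, "claw": -1}
    - {"tx": 0.01, "ty": -0.02, "tz": 0.67, "roll": 0, "claw": -1}

```text
clock: 8.5
position: [0.5532, 0.03, 0.1195]
tool_rot: [0.048, 3.14, 0.0]
force: [-0.8, 1.8, 3.8]
grip_width: 0.0001
finger_force: 1.6
```

Request:
apply_moves:
  targets:
    - {"tx": 0, "ty": 0, "tz": 0.01, "roll": 0, "claw": -1}
    - {"tx": 0, "ty": 0, "tz": 0.02, "roll": 0, "claw": -1}
    - {"tx": 0, "ty": 0, "tz": 0.025, "roll": 0, "claw": -1}
    - {"tx": 0, "ty": 0, "tz": 0.025, "roll": 0, "claw": -1}
    - {"tx": 0, "ty": 0, "tz": 0.025, "roll": 0, "claw": -1}

```text
clock: 8.92
position: [0.5535, 0.0298, 0.1178]
tool_rot: [0.048, 3.139, 0.0]
force: [-6.8, 2.4, 23.4]
grip_width: 0.0
finger_force: 11.6
```

The button bottomed out at 23 N. I'll raise the tool, move over the mast, open and look.

Request:
apply_moves:
  targets:
    - {"tx": 0, "ty": 0, "tz": -0.2, "roll": 0, "claw": -1}
    - {"tx": 0, "ty": 0, "tz": -0.45, "roll": 0, "claw": -1}
    - {"tx": 0, "ty": 0, "tz": -0.7, "roll": 0, "claw": -1}
    - {"tx": 0, "ty": 0, "tz": -0.85, "roll": 0, "claw": 1}
    - {"tx": 0, "ty": -0.25, "tz": -0.85, "roll": 0, "claw": 1}
    - {"tx": 0, "ty": -0.49, "tz": -0.85, "roll": 0, "claw": 1}
    - {"tx": 0, "ty": -0.49, "tz": -0.85, "roll": 0, "claw": 1}
    - {"tx": 0, "ty": -0.49, "tz": -0.85, "roll": 0, "claw": 1}
    - {"tx": 0, "ty": -0.49, "tz": -0.85, "roll": 0, "claw": 1}
    - {"tx": 0, "ty": -0.49, "tz": -0.85, "roll": 0, "claw": 1}
    - {"tx": 0, "ty": -0.49, "tz": -0.85, "roll": 0, "claw": 1}

```text
clock: 9.83
position: [0.5503, -0.0428, 0.2423]
tool_rot: [-0.046, -3.141, -0.0]
force: [0.2, -0.0, -0.5]
grip_width: 0.0853
finger_force: 0.0
```

```bash
python3 -c "
from h import *
s=r.observe();print(s['clock'],s['position'],s['tool_rot'],s['force'],s['grip_width'],toolshift([.551,-.0435,.135]))
p,d=grab('side','s4');cv2.imwrite('pics/s4c.png',cv2.resize(p[150:310,220:380],None,fx=3.7,fy=3.7,interpolation=cv2.INTER_CUBIC))"
```

```text
9.8333 [ 0.5503052  -0.0428068   0.24231024] [-4.60600693e-02 -3.14080519e+00 -2.48105061e-04] [ 0.16253286 -0.00263422 -0.48523534] 0.085332623413101 [-0.00508888 -0.00459182  0.71539869]
```

View pics/s4c.png

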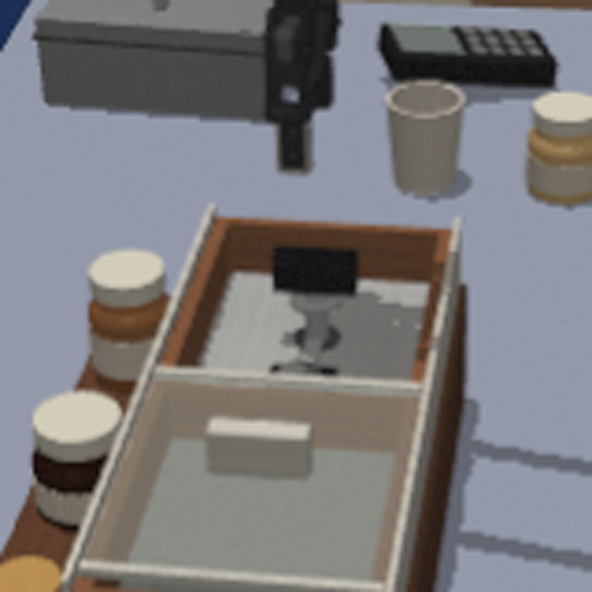

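The mast has popped up: the clip bar is at crop pixel (315,270), with its tube showing below. I'll descend and grip the bar above its flange.

Request:
apply_moves:
  force: 60
  targets:
    - {"tx": -0.005, "ty": -0.005, "tz": 0.15, "roll": 0, "claw": 1}
    - {"tx": -0.005, "ty": -0.005, "tz": 0.3, "roll": 0, "claw": 1}
    - {"tx": -0.005, "ty": -0.005, "tz": 0.45, "roll": 0, "claw": 1}
    - {"tx": -0.005, "ty": -0.005, "tz": 0.55, "roll": 0, "claw": 1}
    - {"tx": -0.005, "ty": -0.005, "tz": 0.63, "roll": 0, "claw": 1}
    - {"tx": -0.005, "ty": -0.005, "tz": 0.65, "roll": 0, "claw": 1}
    - {"tx": -0.005, "ty": -0.005, "tz": 0.65, "roll": 0, "claw": 1}
    - {"tx": -0.005, "ty": -0.005, "tz": 0.65, "roll": 0, "claw": -1}
    - {"tx": -0.005, "ty": -0.005, "tz": 0.65, "roll": 0, "claw": -1}
    - {"tx": -0.005, "ty": -0.005, "tz": 0.65, "roll": 0, "claw": -1}
    - {"tx": -0.005, "ty": -0.005, "tz": 0.65, "roll": 0, "claw": -1}
    - {"tx": -0.005, "ty": -0.005, "tz": 0.65, "roll": 0, "claw": -1}
    - {"tx": -0.005, "ty": -0.005, "tz": 0.65, "roll": 0, "claw": -1}
    - {"tx": -0.005, "ty": -0.005, "tz": 0.65, "roll": 0, "claw": -1}
    - {"tx": -0.005, "ty": -0.005, "tz": 0.65, "roll": 0, "claw": -1}

```text
clock: 11.13
position: [0.5514, -0.0447, 0.1452]
tool_rot: [0.048, 3.141, -0.0]
force: [0.2, 0.1, 0.2]
grip_width: 0.0168
finger_force: 61.6
```

Request:
apply_moves:
  targets:
    - {"tx": 0, "ty": 0, "tz": -0.03, "roll": 0, "claw": -1}
    - {"tx": 0, "ty": 0, "tz": -0.08, "roll": 0, "claw": -1}
    - {"tx": 0, "ty": 0, "tz": -0.13, "roll": 0, "claw": -1}
    - {"tx": 0, "ty": 0, "tz": -0.18, "roll": 0, "claw": -1}
    - {"tx": 0, "ty": 0, "tz": -0.23, "roll": 0, "claw": -1}
    - {"tx": 0, "ty": 0, "tz": -0.28, "roll": 0, "claw": -1}
    - {"tx": 0, "ty": 0, "tz": -0.33, "roll": 0, "claw": -1}
    - {"tx": 0, "ty": 0, "tz": -0.38, "roll": 0, "claw": -1}
    - {"tx": 0, "ty": 0, "tz": -0.43, "roll": 0, "claw": -1}
    - {"tx": 0, "ty": 0, "tz": -0.48, "roll": 0, "claw": -1}
    - {"tx": 0, "ty": 0, "tz": -0.53, "roll": 0, "claw": -1}
    - {"tx": 0, "ty": 0, "tz": -0.58, "roll": 0, "claw": -1}
    - {"tx": 0, "ty": 0, "tz": -0.63, "roll": 0, "claw": -1}
    - {"tx": 0, "ty": 0, "tz": -0.66, "roll": 0, "claw": -1}
    - {"tx": 0, "ty": 0, "tz": -0.68, "roll": 0, "claw": -1}
    - {"tx": 0, "ty": 0, "tz": -0.68, "roll": 0, "claw": -1}
    - {"tx": 0, "ty": 0, "tz": -0.68, "roll": 0, "claw": -1}

```text
clock: 12.55
position: [0.5512, -0.0446, 0.247]
tool_rot: [0.048, 3.141, -0.0]
force: [5.9, -2.3, -8.2]
grip_width: 0.0165
finger_force: 60.6
```

Request:
apply_moves:
  targets:
    - {"tx": 0, "ty": 0, "tz": -0.02, "roll": 0, "claw": -1}
    - {"tx": 0, "ty": 0, "tz": -0.035, "roll": 0, "claw": -1}
    - {"tx": 0, "ty": 0, "tz": -0.05, "roll": 0, "claw": -1}
    - {"tx": 0, "ty": 0, "tz": -0.055, "roll": 0, "claw": -1}
    - {"tx": 0, "ty": 0, "tz": -0.06, "roll": 0, "claw": -1}
    - {"tx": 0, "ty": 0, "tz": -0.06, "roll": 0, "claw": -1}
    - {"tx": 0, "ty": 0, "tz": -0.06, "roll": 0, "claw": -1}

```text
clock: 13.13
position: [0.5512, -0.0446, 0.2556]
tool_rot: [-0.048, -3.141, 0.0]
force: [4.5, -2.7, -8.9]
grip_width: 0.0168
finger_force: 60.6
```

Request:
apply_moves:
  targets:
    - {"tx": 0, "ty": 0, "tz": -0.005, "roll": 0, "claw": -1}
    - {"tx": 0, "ty": 0, "tz": -0.01, "roll": 0, "claw": -1}
    - {"tx": 0, "ty": 0, "tz": -0.015, "roll": 0, "claw": -1}
    - {"tx": 0, "ty": 0, "tz": -0.015, "roll": 0, "claw": -1}
    - {"tx": 0, "ty": 0, "tz": -0.015, "roll": 0, "claw": -1}

```text
clock: 13.55
position: [0.5511, -0.0446, 0.2561]
tool_rot: [-0.048, -3.14, -0.0]
force: [8.6, -3.1, -18.8]
grip_width: 0.0166
finger_force: 59.4
```

The pull jumped to 19 N after 111 mm of rise, so this is the second stop. I'll look once more before handing in.

```bash
python3 -c "
from h import *
p,d=grab('side','s5');cv2.imwrite('pics/s5c.png',cv2.resize(p[110:430,210:410],None,fx=1.85,fy=1.85,interpolation=cv2.INTER_CUBIC))
p,d=grab('side','s6');s=r.observe();print(s['clock'],s['position'],s['force'],s['grip_width'])"
```

```text
13.65 [ 0.55106166 -0.04455685  0.25605668] [  9.35572701  -2.83995873 -18.85603829] 0.016934167951498675
```

View pics/s5c.png

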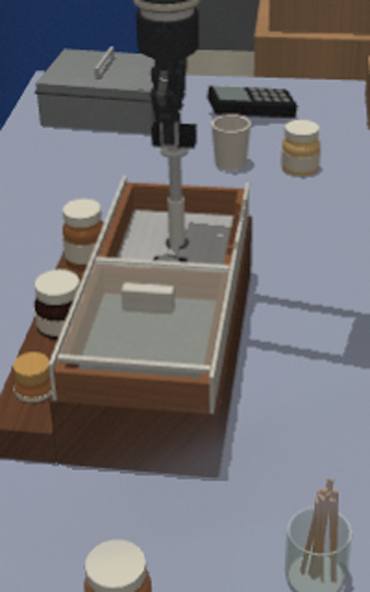

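The mast is fully extended, with both tubes visible at about (175,200) and the bar held at about (175,135). The guard is open and the jars and cups look untouched, so I'm handing in.

```bash
python3 -c "
from plant import r
print(r.hand_in())"
```

```text
the job is handed in; nothing more can be done
None
```

The guard is fully open, the button was pressed, and the gripper holds the mast by its clip bar at the second stop. The jars and cups look undisturbed, and I handed the job in at about 13.7 s; no verdict came back.

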